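# Change over the vessels at the titration bench

## Task

The three vessels each stand on the wrong one of three places at this titration bench. Put the open beaker on the drip tray, the squat knobbed jar on the magnetic stirrer and the capped bottle on the balance pan, each upright in the middle of its place; since every place holds only one vessel, park one of them meanwhile on the middle of the round cork mat. Do not tip a vessel over, and leave the pipette and the keypad where they are.

Things in the scene. Friction and masses are not known exactly. Their poses are not given: they have to be found in the camera images.
- beaker: empty open glass beaker, straight wall of outer diameter 52 mm, height 70 mm, wall 3 mm, with thin white graduation marks and a small pouring lip. At the start it stands near the middle of the stirrer. Origin: centre of its underside, z up. 0.07 to 0.12 kg. Can be gripped across the outside.
- jar: squat white porcelain jar, 54 mm in diameter with a lid rim of 58 mm whose top is 41 mm up; a round knob 20 mm across (14 mm at its foot) stands on the lid, from 41 to 67 mm up. One rigid piece: the lid does not come off, so it can be lifted by the knob. At the start it stands near the middle of the balance pan. Origin: centre of its underside, z up. 0.12 to 0.20 kg.
- bottle: brown glass bottle with a paper label, 56 mm in diameter, shoulder from 58 mm up, closed by a white cylindrical cap 34 mm in diameter from 84 to 112 mm up (overall height 112 mm). Rigid and closed, can be lifted by the cap. At the start it stands near the middle of the drip tray. Origin: centre of its underside, z up. 0.16 to 0.26 kg.
- stirrer: magnetic stirrer, fixed: white housing 180 x 140 mm, 40 mm high, with a black square top plate 112 x 112 mm, level, whose top is 50 mm above the bench. Origin: on the bench exactly under the middle of the black plate; z up; its x axis points away from the control front, which reaches to x = -120 mm; the housing ends at x = +60 mm.
- balance: laboratory balance, fixed: grey housing 190 x 150 mm, 44 mm high, with a round steel pan 112 mm in diameter, level and rigid, whose top is 58 mm above the bench. Origin: on the bench exactly under the middle of the pan; z up; its x axis points away from the display front, which reaches to x = -125 mm; the housing ends at x = +65 mm.
- tray: white square drip tray, fixed, 134 x 134 mm outside, floor 4 mm above the bench, rim 4 mm thick whose top is 16 mm above the bench. Origin: on the bench under the middle of the tray; z up, x and y along its sides.
- mat: round cork mat, fixed, 120 mm in diameter, 6 mm thick, empty at the start: the free spot. Origin: on the bench under its middle; z up.
- pipette: bystander: white hand pipette lying on the bench, body 34 x 120 mm, 26 mm high, nose along its +y to 140 mm from the origin. Origin: under the middle of the body. Leave alone.
- keypad: bystander: black keypad 75 x 110 mm, 14 mm high with its keys, lying on the bench. Origin: centre of its underside. Leave alone.
There are look-alikes about, which are no part of the job. Of the things that look like the tray, the largest one is meant.

How it is judged:
By the outcome, as a careful person would: the job done as asked, in the order asked, and still so for the second after the job is handed in, with the robot touching nothing.
It also fails if it takes over 128 s, if anything falls off the work surface, if the arm or the gripper's body presses on something with over 40 N, if the wrist force passes 120 N, or if a joint passes its speed limit or range.

## Robot

A 7-joint arm with a two-finger parallel gripper is mounted at the origin on the work surface. World frame = base frame: x ahead of the robot, y to its left, z up, the work surface at z = 0. Lengths are in m, angles in rad, forces in N, time in s.
With the tool pointing down it reaches from about 0.425 to 0.875 m from the base axis. Payload 4.7 kg.
Tool frame: the origin (TCP) lies between the finger pads; the fingertips stand 22 mm ahead of it and the grasp point (between the pads) lies 3 mm ahead of it; z points along the fingers, y is the line along which they close (so a half turn about z gives the same grasp; the last joint's range is limited). The gripper opens to 87 mm and grips with 3 to 60 N. Pads are 19 mm wide; open, the fingers measure 117 mm over their backs; the gripper's body (75 mm by 190 mm) begins 51 mm behind the grasp point.
Start: joints at [1.216, 0.321, -0.07, 1.45, 0.023, 1.371, -0.057], TCP at [0.234, -0.606, 0.245] pointing down, gripper open.
Joint ranges: [-2.86, 2.86], [-0.3, 2.09], [-1.38, 1.24], [0.06, 2.45], [-1.56, 4.7], [0.09, 2.05], [-2.69, 2.69]. Speed limits (rad/s): [2.57, 2.57, 3.14, 3.14, 3.14, 3.14, 3.14].

## Interface

Orientations are given as a rotation vector (axis times angle).
In Python, from bench import ctrl gives the robot as it stands. The module is installed in compiled form; this text tells all that it offers.
- The arm moves only by the tool send_rows, never from a script. Its argument "motion" is a list of rows, each an object with "claw": the opening, from -1 (shut) to 1 (fully open); "slide": the shift along the tool's x, y, z in mm, a list of three; "delta_rot": the turn, a rotation vector about the tool's x, y, z in rad, a list of three. In form: [{"claw": claw, "slide": [x, y, z], "delta_rot": [ax, ay, az]}, ...]. A call has 1 to 5 rows; each row is the pose to reach, as a shift and turn from the pose commanded when the call began, along the tool's axes at that moment; what a row does not reach only later rows make up. A row lasts 1/10 s, in which the tool goes at most 50 mm and 8.59 degrees, less where a joint would pass 70% of its speed; a pose out of reach is approached as far as the arm can. A call with a gripper value outside its range is refused whole. The fingers move at their own pace and stop on an object; "grip_force" is the grip in N (left out, the last holds). Time passes only in rows, so rows that repeat a pose let the fingers close. It gives the time, the measured TCP pose, the force, the opening and the grip force at its end, in the units of the state.
- ctrl.get_state(): the state, without advancing time (a new reading comes with each control period).
- ctrl.get_image(name): name is "scene" or "top"; returns a dict with "color" (420x560x3 uint8, blue, green, red), "fx", "fy", "cx", "cy" (pixels), "pose" (4x4, takes a point from camera to world coordinates). Camera axes: x right, y down, z forward; pixel columns grow to the right and rows downward; lengths in m; the calibration is good to about 2 mm. A picture is of the moment at which its call begins. There is no depth.
- ctrl.close_job(): hands the job in; it is judged then, once.
The state is a dict: "time": time; "joint_positions": joint angles; "qd": joint speeds; "joint_torque": joint torques, N m; "position": TCP position; "tool_rot": TCP orientation; "ft_force": force on the tool from outside, world axes, zero at the start; "torque": the same for the moment, N m; "grip_width": opening from 0.0 (shut) to 1.0 (fully open); "grip_force": force on a finger pad.
Only numpy, scipy, OpenCV 4.12 (cv2) and the standard library are available. Lean on these libraries where they do the work, as an engineer would, in place of code of your own. Each camera call takes 0.05 s, during which the arm holds its last target. There are 200 camera calls.

## Working session

There is one attempt and no reset: what is moved stays moved. The work goes in short steps, Python scripts to look and compute and a tool call to move; the robot and the scene stay as the last step left them, time stands still between calls to the robot, and variables do not carry over. Pictures are saved under pics/ and viewed, at most 14 in all, crops included, and the job is handed in when it is done.

Besides the shell and the picture viewer there is one more tool, called after "Emit:" as name(argument=value, ...), one argument or row to a line, values as JSON. send_rows: Moves the arm, as the interface text tells. Its arguments: {"type":"object","properties":{"motion":{"type":"array","items":{"type":"object","properties":{"claw":{"type":"number"},"slide":{"type":"array","items":{"type":"number"}},"delta_rot":{"type":"array","items":{"type":"number"}}}}},"grip_force":{"type":"number"}},"required":["motion"]}

```bash
mkdir -p pics; python3 - <<'E'
from bench import ctrl
import cv2,numpy as np
np.set_printoptions(precision=4,suppress=True)
s=ctrl.get_state();print(s)
for n in("scene","top"):
    i=ctrl.get_image(n);cv2.imwrite(f"pics/{n}0.png",i["color"]);print(n,i["fx"],i["fy"],i["cx"],i["cy"],i["pose"])
E
```

```text
{'time': 0.0, 'joint_positions': array([ 1.2161,  0.3218, -0.0701,  1.4517,  0.0226,  1.3708, -0.0569]), 'qd': array([-0.0005,  0.0003,  0.0007,  0.001 ,  0.0005,  0.0004,  0.0006]), 'joint_torque': array([  0.0005, -49.1292,  -0.4037, -31.2525,  -0.064 ,   0.0439,
         0.0002]), 'position': array([ 0.2341, -0.6058,  0.2435]), 'tool_rot': array([-3.0865, -0.5758,  0.0007]), 'ft_force': array([ 0.5649, -0.0298,  0.1529]), 'torque': array([ 0.0092, -0.0112, -0.0087]), 'grip_force': 0.0, 'grip_width': 0.999242596321062}
scene 481.6623153244884 481.6623153244884 272.1815782552948 216.88906357904625 [[ 0.7213  0.5567 -0.412   1.1399]
 [ 0.6925 -0.5666  0.4465 -0.5372]
 [ 0.0151 -0.6074 -0.7942  1.0585]
 [ 0.      0.      0.      1.    ]]
top 538.204696286747 538.204696286747 273.7773241374374 203.5340995275272 [[-0.0041 -0.9991  0.0422  0.5617]
 [-1.      0.0039 -0.0061  0.0008]
 [ 0.0059 -0.0422 -0.9991  1.66  ]
 [ 0.      0.      0.      1.    ]]
```

View pics/scene0.png

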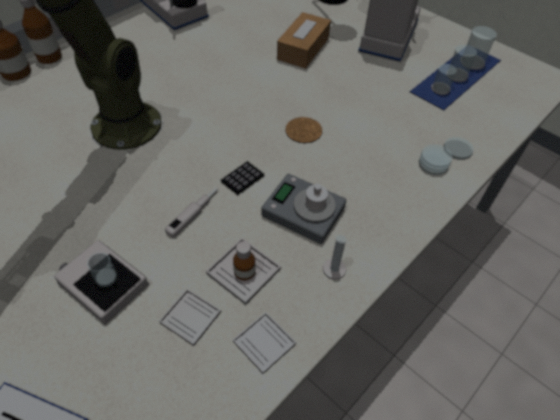

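View pics/top0.png

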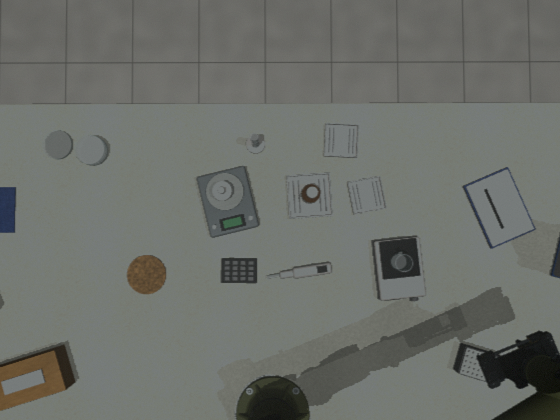

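The scene view shows the beaker on the stirrer at (103,270), the jar on the balance at (316,200) and the bottle on the tray at (243,262). The top view shows the mat at (146,274), the pan at (224,190), the tray at (309,195) and the stirrer plate at (401,260). The smaller trays are look-alikes.

```bash
cat > h.py <<'E'
import cv2,numpy as np
np.set_printoptions(precision=4,suppress=True)
def ray(i,uv,z):
    P=i["pose"];d=P[:3,:3]@np.array([(uv[0]-i["cx"])/i["fx"],(uv[1]-i["cy"])/i["fy"],1.])
    return P[:3,3]+d*(z-P[2,3])/d[2]
def proj(i,p):
    P=i["pose"];c=P[:3,:3].T@(np.asarray(p)-P[:3,3])
    return np.array([c[0]/c[2]*i["fx"]+i["cx"],c[1]/c[2]*i["fy"]+i["cy"]])
E
python3 - <<'E'
from h import *
import cv2
t=cv2.imread("pics/top0.png");s=cv2.imread("pics/scene0.png")
g=lambda a:cv2.convertScaleAbs(a,alpha=1.6)
a=cv2.resize(g(t[155:305,190:440]),(800,480),interpolation=3)
cv2.imwrite("pics/tc.png",a)
b=cv2.resize(g(s[165:325,50:350]),(800,427),interpolation=3)
cv2.imwrite("pics/sc.png",b)
E
```

```text
(no output)
```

View pics/tc.png

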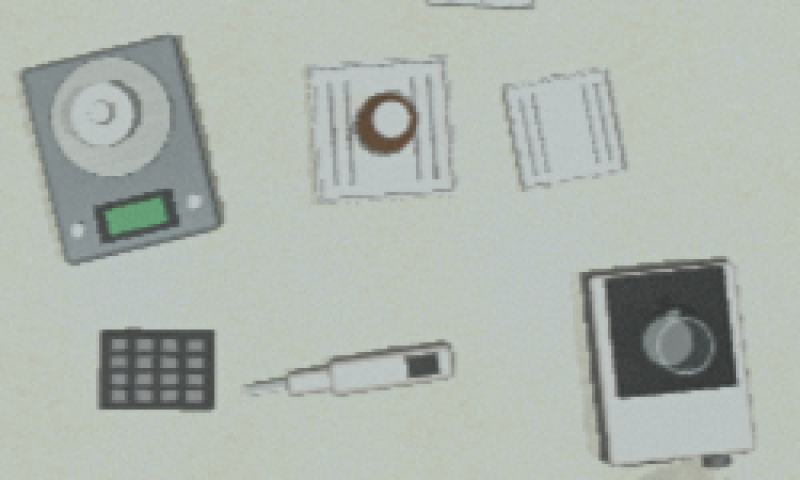

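View pics/sc.png

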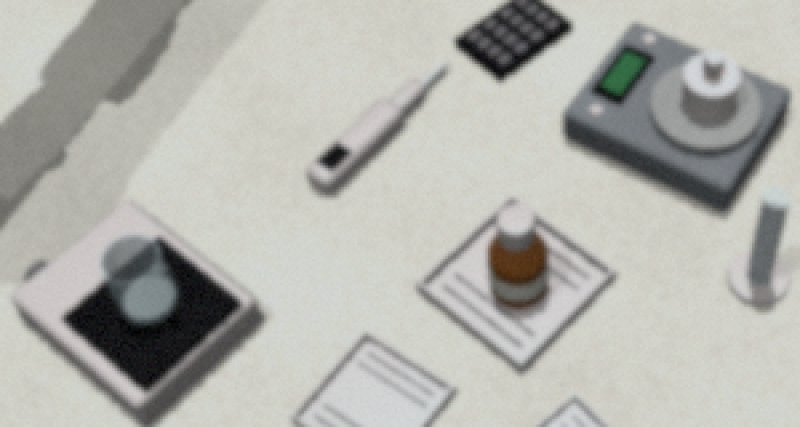

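The crops give usable features: pan centre, tray corners, cap, plate and beaker rim. The beaker's lip points up in the image (+x).

```bash
cat >> h.py <<'E'
def T(x,y): return np.array([190+(x+.5)/3.2-.5,155+(y+.5)/3.2-.5])
def S(x,y): return np.array([50+(x+.5)*.375-.5,165+(y+.5)*.375-.5])
E
python3 - <<'E'
from h import *
from bench import ctrl
I={n:ctrl.get_image(n) for n in("top","scene")}
def show(name,z,t=None,s=None,):
    a=ray(I["top"],t,z); print(name,"top",a[:2]*1000, "r",np.hypot(*a[:2]), "scene",None if s is None else ray(I["scene"],s,z)[:2]*1000)
m=lambda F,l:np.mean([F(*p) for p in l],0)
show("pan",.058,T(111,117),S(705,106))
show("knobtop",.125,T(98,111),S(713,62))
show("lidrim",.099,T(104,113),S(711,76))
tc=[(305,65),(445,57),(456,190),(318,202)]; sc=[(513,200),(616,277),(522,371),(418,288)]
show("tray",.014,m(T,tc),m(S,sc))
for l,F,n in((tc,T,"top"),(sc,S,"scene")):
    p=[ray(I[n],F(*q),.014)[:2] for q in l]; print([np.linalg.norm(p[k]-p[k-1]).round(4) for k in range(4)], "yaw",np.arctan2(*(p[1]-p[0])[::-1]), np.arctan2(*(p[2]-p[1])[::-1]))
pc=[(605,282),(728,266),(738,386),(616,398)]; ps=[(159,240),(241,304),(147,390),(64,318)]
show("plate",.05,m(T,pc),m(S,ps))
for l,F,n in((pc,T,"top"),(ps,S,"scene")):
    p=[ray(I[n],F(*q),.05)[:2] for q in l]; print([np.linalg.norm(p[k]-p[k-1]).round(4) for k in range(4)],"yaw",np.arctan2(*(p[1]-p[0])[::-1]))
show("cap",.116,T(393,119),S(517,213))
show("beaker rim",.12,T(684,345),S(131,252))
show("beaker base",.05,T(668,341),S(149,304))
for n in I:
    h=cv2.cvtColor(I[n]["color"],cv2.COLOR_BGR2HSV); k=cv2.inRange(h,(5,90,60),(22,255,255))
    N,L,st,c=cv2.connectedComponentsWithStats(k)
    for j in range(1,N):
        if st[j,4]>60: print(n,st[j],c[j],ray(I[n],c[j],.006)[:2]*1000)
E
```

```text
pan top [666.7281 138.2666] r 0.6809141514367398 scene [671.6696 134.0025]
knobtop top [667.7452 144.114 ] r 0.6831197247419072 scene [672.9543 135.6454]
lidrim top [667.7019 141.0983] r 0.682447433145753 scene [670.3486 139.2391]
tray top [ 657.6141 -116.3719] r 0.6678313220757395 scene [ 665.7714 -123.9751]
[np.float64(0.1319), np.float64(0.1346), np.float64(0.128), np.float64(0.1325)] yaw -1.517104072095713 -3.0676994908710715
[np.float64(0.1323), np.float64(0.1334), np.float64(0.1309), np.float64(0.1318)] yaw 0.04993559859674635 -1.5181763120483653
plate top [ 463.4156 -383.847 ] r 0.6017412559270474 scene [ 471.688  -385.7977]
[np.float64(0.1082), np.float64(0.1162), np.float64(0.1119), np.float64(0.1145)] yaw -1.4463029825623837
[np.float64(0.1065), np.float64(0.1099), np.float64(0.1076), np.float64(0.1119)] yaw 0.1066259099299164
cap top [ 660.1805 -119.9543] r 0.6709898253516114 scene [ 659.6592 -113.8313]
beaker rim top [ 456.9729 -377.916 ] r 0.5929964537707076 scene [ 454.6957 -374.877 ]
beaker base top [ 455.9956 -380.2403] r 0.5937294267987998 scene [ 461.5758 -382.8309]
top [ 128  255   38   39 1145] [146.131  274.2419] [416.9441 381.5778]
top [   0  350   66   60 1975] [ 32.2203 378.9403] [103.16   723.9619]
scene [278  13  52  38 808] [303.9864  32.4257] [ 55.4371 794.4088]
scene [286 118  35  24 673] [303.3804 129.6538] [421.7946 377.8689]
```

Emit:
send_rows(
  motion=[
    {"claw":1,"slide":[60,-27,0],"delta_rot":[0,0,0.08]},
    {"claw":1,"slide":[110,-50,0],"delta_rot":[0,0,0.16]},
    {"claw":1,"slide":[160,-72,10],"delta_rot":[0,0,0.24]},
    {"claw":1,"slide":[210,-95,20],"delta_rot":[0,0,0.32]},
    {"claw":1,"slide":[250,-113,20],"delta_rot":[0,0,0.369]},
  ],
)

```text
time: 0.7
position: [0.4095, -0.4272, 0.2256]
tool_rot: [-3.141, 0.005, 0.001]
ft_force: [0.6, -1.1, 0.2]
grip_width: 1.0
grip_force: 0.0
```

```bash
cat >> h.py <<'E'
from scipy.spatial.transform import Rotation as Ro
def to(ctrl,*goals):
    s=ctrl.get_state();R=Ro.from_rotvec(s["tool_rot"]);M=R.as_matrix()
    print("t",s["time"],"pos",s["position"]*1000,"yaw",np.arctan2(M[1,0],M[0,0]),"tilt",M[:2,2],"f",s["ft_force"],"w",s["grip_width"]*87,"gf",s["grip_force"])
    for g in goals: print("slide",M.T@(np.array(g)-s["position"]*1000),"yawrot",np.arctan2(M[1,0],M[0,0]))
E
python3 - <<'E'
from h import *
from bench import ctrl
to(ctrl,(457,-379,200),(457,-379,98))
E
```

```text
t 0.7 pos [ 409.534  -427.2298  225.5901] yaw -0.0032230338310409398 tilt [-0.0007  0.0004] f [ 0.5506 -1.1152  0.2045] w 86.99734887312513 gf 0.0
slide [ 47.3292 -48.3724  25.5741] yawrot -0.0032230338310409398
slide [ 47.4049 -48.3323 127.574 ] yawrot -0.0032230338310409398
```

Emit:
send_rows(
  motion=[
    {"claw":1,"slide":[24,-24,12],"delta_rot":[0,0,0]},
    {"claw":1,"slide":[47,-48,26],"delta_rot":[0,0,0]},
    {"claw":1,"slide":[47,-48,60],"delta_rot":[0,0,0]},
    {"claw":1,"slide":[47,-48,90],"delta_rot":[0,0,0]},
    {"claw":1,"slide":[47,-48,90],"delta_rot":[0,0,0]},
  ],
)

```text
time: 1.2
position: [0.4532, -0.3787, 0.1317]
tool_rot: [-3.136, -0.001, 0.011]
ft_force: [0.1, -0.3, -0.0]
grip_width: 0.999
grip_force: 0.0
```

```bash
python3 - <<'E'
from h import *
from bench import ctrl
to(ctrl,(457,-379,98))
i=ctrl.get_image("scene");cv2.imwrite("pics/s1.png",cv2.resize(cv2.convertScaleAbs(i["color"][200:340,30:230],alpha=1.6),(800,560),interpolation=3))
E
```

```text
t 1.2 pos [ 453.2063 -378.707   131.6532] yaw 0.0006288955061165716 tilt [-0.0072  0.0057] f [ 0.105  -0.3266 -0.0357] w 86.93761177457114 gf 0.0
slide [ 4.0346  0.4857 33.6229] yawrot 0.0006288955061165716
```

View pics/s1.png

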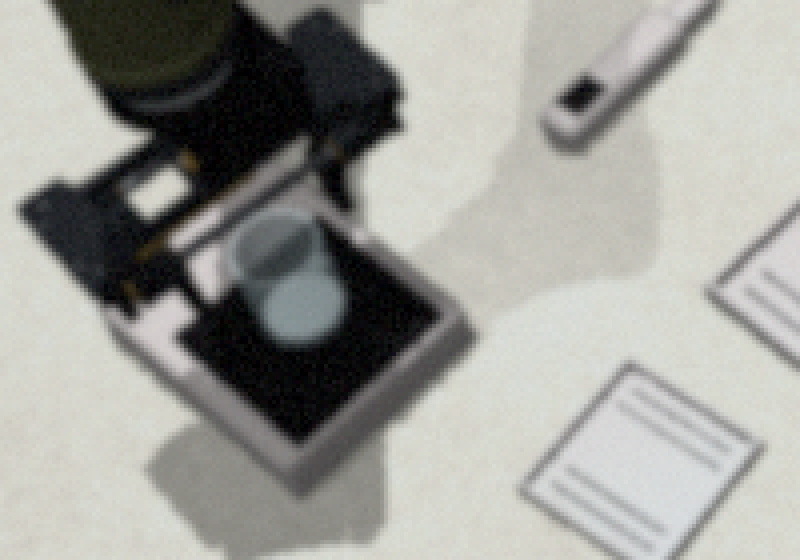

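The picture shows the open fingers at about (205,270) and (335,180), straddling the beaker, whose rim is centred at (275,245). I'll check the calibration against the known tip position.

```bash
python3 - <<'E'
from h import *
from bench import ctrl
i=ctrl.get_image("scene")
C=lambda p:(p-np.array([30,200])+.5)*4-.5
for p in((.4532,-.3787+.05,.1097),(.4532,-.3787-.05,.1097),(.457,-.379,.12),(.4532,-.3787,.1097)): print(C(proj(i,p)))
print(ray(i,np.array([275.5,245.5])/4-.125*3+[30,200],.12), ray(i,np.array([303,306])/4-.375+[30,200],.05))
E
```

```text
[347.2395 198.4666]
[198.6355 304.4148]
[272.8923 245.0341]
[274.4357 250.3725]
[ 0.4583 -0.3781  0.12  ] [ 0.4553 -0.3791  0.05  ]
```

The predicted finger positions match the picture and the beaker measures (457,-379). I'll descend and grip.

Emit:
send_rows(
  motion=[
    {"claw":1,"slide":[3,0,20],"delta_rot":[0,0,0]},
    {"claw":1,"slide":[3,0,34],"delta_rot":[0,0,0]},
    {"claw":1,"slide":[3,0,34],"delta_rot":[0,0,0]},
    {"claw":-0.2,"slide":[3,0,34],"delta_rot":[0,0,0]},
    {"claw":-0.2,"slide":[3,0,34],"delta_rot":[0,0,0]},
  ],
  grip_force=20,
)

```text
time: 1.8
position: [0.4593, -0.3817, 0.1036]
tool_rot: [3.14, -0.001, 0.002]
ft_force: [0.3, -0.5, 0.3]
grip_width: 0.898
grip_force: 0.0
```

Emit:
send_rows(
  motion=[
    {"claw":-0.2,"slide":[0,0,0],"delta_rot":[0,0,0]},
    {"claw":-0.2,"slide":[0,0,0],"delta_rot":[0,0,0]},
    {"claw":-0.2,"slide":[0,0,0],"delta_rot":[0,0,0]},
    {"claw":-0.2,"slide":[0,0,0],"delta_rot":[0,0,0]},
  ],
)

```text
time: 2.2
position: [0.459, -0.3809, 0.1026]
tool_rot: [3.142, -0.0, 0.0]
ft_force: [0.9, 1.1, 0.7]
grip_width: 0.579
grip_force: 20.0
```

```bash
python3 - <<'E'
from h import *
from bench import ctrl
to(ctrl,(457,-379,98))
E
```

```text
t 2.2 pos [ 459.0103 -380.893   102.6085] yaw -4.950506128127751e-05 tilt [ 0.0003 -0.    ] f [0.8802 1.0783 0.6584] w 50.39277875035783 gf 20.00015262680065
slide [-2.0117 -1.893   4.6079] yawrot -4.950506128127751e-05
```

Emit:
send_rows(
  motion=[
    {"claw":-0.2,"slide":[0,0,-8],"delta_rot":[0,0,0]},
    {"claw":-0.2,"slide":[0,0,-24],"delta_rot":[0,0,0]},
    {"claw":-0.2,"slide":[0,0,-48],"delta_rot":[0,0,0]},
    {"claw":-0.2,"slide":[0,0,-75],"delta_rot":[0,0,0]},
    {"claw":-0.2,"slide":[0,0,-100],"delta_rot":[0,0,0]},
  ],
)

```text
time: 2.7
position: [0.459, -0.3813, 0.205]
tool_rot: [3.14, -0.0, 0.002]
ft_force: [0.4, -0.4, -0.3]
grip_width: 0.584
grip_force: 20.0
```

Emit:
send_rows(
  motion=[
    {"claw":-0.2,"slide":[0,0,0],"delta_rot":[0,0,0]},
    {"claw":-0.2,"slide":[0,0,0],"delta_rot":[0,0,0]},
  ],
)

```text
time: 2.9
position: [0.4591, -0.3813, 0.2035]
tool_rot: [3.14, -0.0, 0.002]
ft_force: [0.4, 0.4, -0.6]
grip_width: 0.58
grip_force: 20.0
```

```bash
python3 - <<'E'
from h import *
from bench import ctrl
to(ctrl,(419,380,200))
i=ctrl.get_image("scene");cv2.imwrite("pics/s2.png",cv2.resize(cv2.convertScaleAbs(i["color"][180:340,30:230],alpha=1.6),(750,600),interpolation=3))
E
```

```text
t 2.9 pos [ 459.0629 -381.3486  203.5247] yaw -0.0002884620520329567 tilt [ 0.0014 -0.0015] f [ 0.4167  0.4077 -0.6193] w 50.49042426228539 gf 19.999893859295486
slide [ -40.2873 -761.3414    2.3278] yawrot -0.0002884620520329567
```

View pics/s2.png

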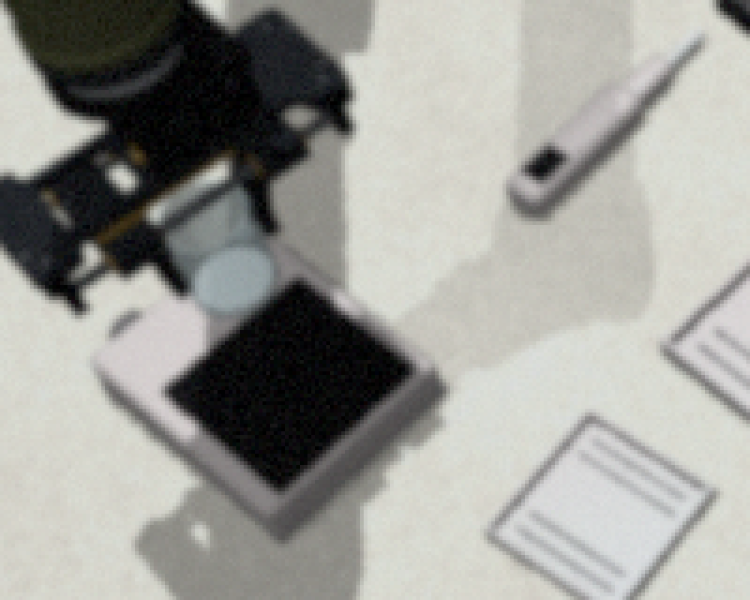

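The beaker is held upright and clear of the plate. I'll carry it to the mat on an outward arc.

Emit:
send_rows(
  motion=[
    {"claw":-0.2,"slide":[8,-20,0],"delta_rot":[0,0,0]},
    {"claw":-0.2,"slide":[16,-50,0],"delta_rot":[0,0,0]},
    {"claw":-0.2,"slide":[24,-85,0],"delta_rot":[0,0,0]},
    {"claw":-0.2,"slide":[32,-120,0],"delta_rot":[0,0,0]},
    {"claw":-0.2,"slide":[40,-155,0],"delta_rot":[0,0,0]},
  ],
)

```text
time: 3.45
position: [0.4981, -0.2243, 0.2007]
tool_rot: [-3.14, 0.001, 0.004]
ft_force: [0.2, -0.6, -0.3]
grip_width: 0.58
grip_force: 20.0
```

Emit:
send_rows(
  motion=[
    {"claw":-0.2,"slide":[0,-32,0],"delta_rot":[0,0,0]},
    {"claw":-0.2,"slide":[0,-64,0],"delta_rot":[0,0,0]},
    {"claw":-0.2,"slide":[0,-96,0],"delta_rot":[0,0,0]},
    {"claw":-0.2,"slide":[0,-128,0],"delta_rot":[0,0,0]},
    {"claw":-0.2,"slide":[0,-160,0],"delta_rot":[0,0,0]},
  ],
)

```text
time: 3.95
position: [0.4978, -0.0647, 0.2009]
tool_rot: [-3.141, 0.0, 0.004]
ft_force: [0.5, -0.7, -0.4]
grip_width: 0.585
grip_force: 20.0
```

Emit:
send_rows(
  motion=[
    {"claw":-0.2,"slide":[0,-32,0],"delta_rot":[0,0,0]},
    {"claw":-0.2,"slide":[0,-64,0],"delta_rot":[0,0,0]},
    {"claw":-0.2,"slide":[0,-96,0],"delta_rot":[0,0,0]},
    {"claw":-0.2,"slide":[0,-128,0],"delta_rot":[0,0,0]},
    {"claw":-0.2,"slide":[0,-160,0],"delta_rot":[0,0,0]},
  ],
)

```text
time: 4.45
position: [0.4978, 0.0949, 0.201]
tool_rot: [3.141, -0.0, -0.004]
ft_force: [0.3, 0.1, -0.3]
grip_width: 0.585
grip_force: 20.0
```

Emit:
send_rows(
  motion=[
    {"claw":-0.2,"slide":[-6,-32,0],"delta_rot":[0,0,0]},
    {"claw":-0.2,"slide":[-14,-64,0],"delta_rot":[0,0,0]},
    {"claw":-0.2,"slide":[-22,-96,0],"delta_rot":[0,0,0]},
    {"claw":-0.2,"slide":[-30,-120,0],"delta_rot":[0,0,0]},
    {"claw":-0.2,"slide":[-40,-145,0],"delta_rot":[0,0,0]},
  ],
)

```text
time: 4.95
position: [0.4578, 0.2396, 0.2009]
tool_rot: [3.141, 0.0, -0.004]
ft_force: [-0.6, -0.4, -0.9]
grip_width: 0.585
grip_force: 20.0
```

```bash
python3 - <<'E'
from h import *
from bench import ctrl
to(ctrl,(419,380,200))
I={n:ctrl.get_image(n) for n in("top","scene")}
# clear plate: dark blob near the stirrer, corners from minAreaRect
for n,z in(("top",.05),("scene",.05)):
    g=cv2.cvtColor(I[n]["color"],cv2.COLOR_BGR2GRAY); p0=proj(I[n],(.465,-.385,.05)).astype(int)
    k=cv2.inRange(g,0,45); N,L,st,c=cv2.connectedComponentsWithStats(k); j=L[p0[1],p0[0]]
    print(n,p0,g[p0[1],p0[0]],st[j])
    if j: 
        ct=max(cv2.findContours((L==j).astype(np.uint8),0,1)[0],key=len); r=cv2.minAreaRect(ct); ap=cv2.approxPolyDP(ct,5,True)[:,0]
        P=[ray(I[n],q,z)[:2]*1000 for q in ap]; print(np.array(P),np.mean(P,0), ray(I[n],c[j],z)[:2]*1000)
E
```

```text
t 4.95 pos [457.7773 239.5761 200.9244] yaw 0.00010948572535853181 tilt [-0.0024 -0.0008] f [-0.5699 -0.4332 -0.9185] w 50.85470816296207 gf 19.998542109278567
slide [ -38.7596 -140.4289    0.8986] yawrot 0.00010948572535853181
top [399 258] 44 [ 380  239   40   40 1220]
[[ 521.9841 -427.8569]
 [ 510.4873 -325.9155]
 [ 406.3598 -336.5531]
 [ 417.7404 -441.2142]] [ 464.1429 -382.8849] [ 464.1877 -384.5554]
scene [105 280] 9 [  75  255   64   56 1871]
[[ 411.1214 -338.324 ]
 [ 419.949  -439.8763]
 [ 528.0566 -432.474 ]
 [ 519.6032 -331.1526]] [ 469.6826 -385.4567] [ 471.304  -386.5918]
```

Emit:
send_rows(
  motion=[
    {"claw":-0.2,"slide":[-8,-30,0],"delta_rot":[0,0,0]},
    {"claw":-0.2,"slide":[-16,-60,0],"delta_rot":[0,0,0]},
    {"claw":-0.2,"slide":[-24,-90,0],"delta_rot":[0,0,0]},
    {"claw":-0.2,"slide":[-32,-120,0],"delta_rot":[0,0,0]},
    {"claw":-0.2,"slide":[-37,-140,0],"delta_rot":[0,0,0]},
  ],
)

```text
time: 5.55
position: [0.4208, 0.3801, 0.2012]
tool_rot: [3.141, 0.002, -0.003]
ft_force: [0.7, -0.3, -0.0]
grip_width: 0.583
grip_force: 20.0
```

Emit:
send_rows(
  motion=[
    {"claw":-0.2,"slide":[0,0,25],"delta_rot":[0,0,0]},
    {"claw":-0.2,"slide":[0,0,55],"delta_rot":[0,0,0]},
    {"claw":-0.2,"slide":[0,0,85],"delta_rot":[0,0,0]},
    {"claw":-0.2,"slide":[0,0,115],"delta_rot":[0,0,0]},
    {"claw":-0.2,"slide":[0,0,130],"delta_rot":[0,0,0]},
  ],
)

```text
time: 6.05
position: [0.4207, 0.3763, 0.0685]
tool_rot: [3.137, -0.001, -0.007]
ft_force: [-1.0, -0.1, -1.5]
grip_width: 0.584
grip_force: 20.0
```

```bash
python3 - <<'E'
from h import *
from bench import ctrl
to(ctrl,(419,380,59))
i=ctrl.get_image("scene");cv2.imwrite("pics/s3.png",cv2.resize(cv2.convertScaleAbs(i["color"][70:190,220:380],alpha=1.6),(800,600),interpolation=3))
E
```

```text
t 6.05 pos [420.6613 376.3166  68.496 ] yaw -0.0008614744663520737 tilt [-0.0047 -0.0042] f [-0.9917 -0.0662 -1.5294] w 50.80934168012647 gf 19.99946951672827
slide [-1.6202 -3.7215  9.4882] yawrot -0.0008614744663520737
```

View pics/s3.png

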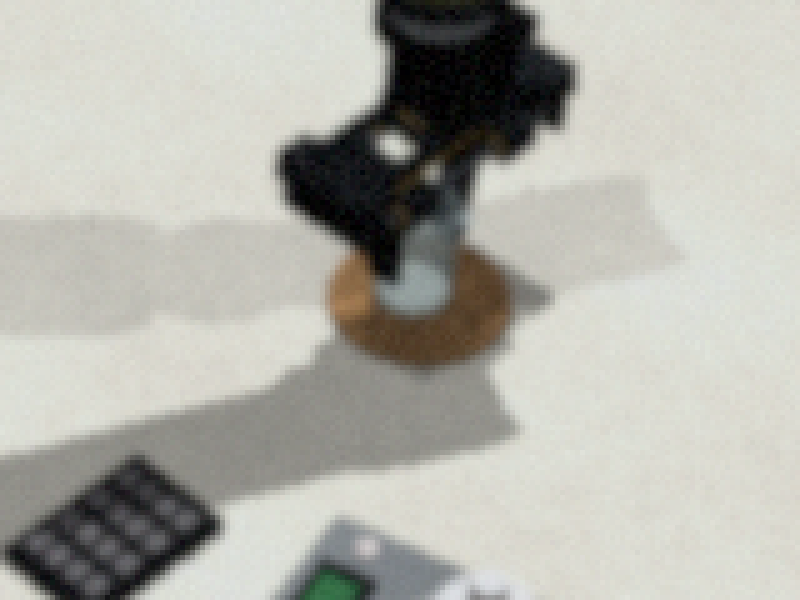

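The beaker base at (413,290) sits over the mat, whose centre is about (420,303). I'll lower it and release.

Emit:
send_rows(
  motion=[
    {"claw":-0.2,"slide":[0,-2,5],"delta_rot":[0,0,0]},
    {"claw":-0.2,"slide":[0,-2,8],"delta_rot":[0,0,0]},
    {"claw":-0.2,"slide":[0,-2,8],"delta_rot":[0,0,0]},
  ],
)

```text
time: 6.4
position: [0.4224, 0.3815, 0.0651]
tool_rot: [-3.141, 0.0, -0.002]
ft_force: [-0.7, 0.4, -1.5]
grip_width: 0.583
grip_force: 20.0
```

```bash
python3 - <<'E'
from h import *
from bench import ctrl
to(ctrl,(419,380,59))
E
```

```text
t 6.4 pos [422.4439 381.4926  65.1162] yaw -0.00013408541974645327 tilt [0.0012 0.0008] f [-0.6811  0.4155 -1.4747] w 50.74598988086135 gf 19.999806530236583
slide [-3.4508  1.4978  6.111 ] yawrot -0.00013408541974645327
```

Emit:
send_rows(
  motion=[
    {"claw":-0.2,"slide":[-2,1,3],"delta_rot":[0,0,0]},
    {"claw":-0.2,"slide":[-2,1,5],"delta_rot":[0,0,0]},
    {"claw":-0.2,"slide":[-2,1,5],"delta_rot":[0,0,0]},
  ],
)

```text
time: 6.7
position: [0.4199, 0.3798, 0.0593]
tool_rot: [3.141, -0.0, 0.0]
ft_force: [-0.1, -0.3, -1.2]
grip_width: 0.585
grip_force: 20.0
```

```bash
python3 - <<'E'
from h import *
from bench import ctrl
to(ctrl,(419,380,59))
E
```

```text
t 6.7 pos [419.9469 379.7759  59.3323] yaw -0.00019704156051012818 tilt [ 0.0002 -0.0003] f [-0.1104 -0.3171 -1.2362] w 50.86710067411008 gf 19.999923594320705
slide [-0.947 -0.224  0.332] yawrot -0.00019704156051012818
```

Next I'll touch down, release and rise.

Emit:
send_rows(
  motion=[
    {"claw":-0.2,"slide":[0,0,2],"delta_rot":[0,0,0]},
    {"claw":-0.2,"slide":[0,0,2],"delta_rot":[0,0,0]},
    {"claw":0.3,"slide":[0,0,2],"delta_rot":[0,0,0]},
    {"claw":1,"slide":[0,0,2],"delta_rot":[0,0,0]},
    {"claw":1,"slide":[0,0,2],"delta_rot":[0,0,0]},
  ],
)

```text
time: 7.2
position: [0.42, 0.38, 0.0572]
tool_rot: [-3.142, 0.0, -0.0]
ft_force: [0.5, 0.0, -0.1]
grip_width: 0.747
grip_force: 0.0
```

Emit:
send_rows(
  motion=[
    {"claw":1,"slide":[0,0,0],"delta_rot":[0,0,0]},
    {"claw":1,"slide":[0,0,-20],"delta_rot":[0,0,0]},
    {"claw":1,"slide":[0,0,-60],"delta_rot":[0,0,0]},
    {"claw":1,"slide":[0,0,-100],"delta_rot":[0,0,0]},
    {"claw":1,"slide":[0,0,-140],"delta_rot":[0,0,0]},
  ],
)

```text
time: 7.7
position: [0.4196, 0.3798, 0.1985]
tool_rot: [3.141, 0.0, -0.001]
ft_force: [0.3, -0.6, -0.1]
grip_width: 0.994
grip_force: 0.0
```

```bash
python3 - <<'E'
from h import *
from bench import ctrl
to(ctrl,(669.5,140,210))
E
```

```text
t 7.7 pos [419.6298 379.8488 198.4957] yaw 8.551434085870732e-05 tilt [-0.0006 -0.0002] f [ 0.2803 -0.6004 -0.1442] w 86.44701075087737 gf 0.0
slide [249.8432 239.8729 -11.5891] yawrot 8.551434085870732e-05
```

Emit:
send_rows(
  motion=[
    {"claw":0.2,"slide":[32,31,-3],"delta_rot":[0,0,0]},
    {"claw":0.2,"slide":[64,62,-6],"delta_rot":[0,0,0]},
    {"claw":0.2,"slide":[96,93,-9],"delta_rot":[0,0,0]},
    {"claw":0.2,"slide":[128,124,-12],"delta_rot":[0,0,0]},
    {"claw":0.2,"slide":[160,155,-12],"delta_rot":[0,0,0]},
  ],
)

```text
time: 8.2
position: [0.5813, 0.2236, 0.2098]
tool_rot: [-3.142, 0.0, -0.002]
ft_force: [0.2, 0.6, -0.4]
grip_width: 0.646
grip_force: 0.0
```

Emit:
send_rows(
  motion=[
    {"claw":0.2,"slide":[32,31,0],"delta_rot":[0,0,0]},
    {"claw":0.2,"slide":[64,60,0],"delta_rot":[0,0,0]},
    {"claw":0.2,"slide":[90,85,0],"delta_rot":[0,0,0]},
    {"claw":0.2,"slide":[90,85,30],"delta_rot":[0,0,0]},
    {"claw":0.2,"slide":[90,85,50],"delta_rot":[0,0,0]},
  ],
)

```text
time: 8.7
position: [0.6706, 0.1378, 0.1573]
tool_rot: [3.141, -0.005, -0.002]
ft_force: [-0.7, 0.6, -1.2]
grip_width: 0.601
grip_force: 0.0
```

```bash
python3 - <<'E'
from h import *
from bench import ctrl
to(ctrl,(669.5,140,123))
i=ctrl.get_image("scene");a=i["color"][140:260,240:400];cv2.imwrite("pics/s4.png",cv2.resize(cv2.convertScaleAbs(a,alpha=1.6),(800,600),interpolation=3))
C=lambda p:(p-np.array([240,140])+.5)*5-.5
for p in((.6695,.14,.125),(.6695,.14,.099)):print(C(proj(i,p)))
E
```

```text
t 8.7 pos [670.5672 137.8465 157.3002] yaw -0.0034363368195388035 tilt [-0.0013 -0.0002] f [-0.7012  0.6349 -1.2329] w 52.32263022944519 gf 0.0
slide [-1.0315 -2.1579 34.301 ] yawrot -0.0034363368195388035
[387.7212 233.5378]
[383.2785 266.273 ]
```

View pics/s4.png

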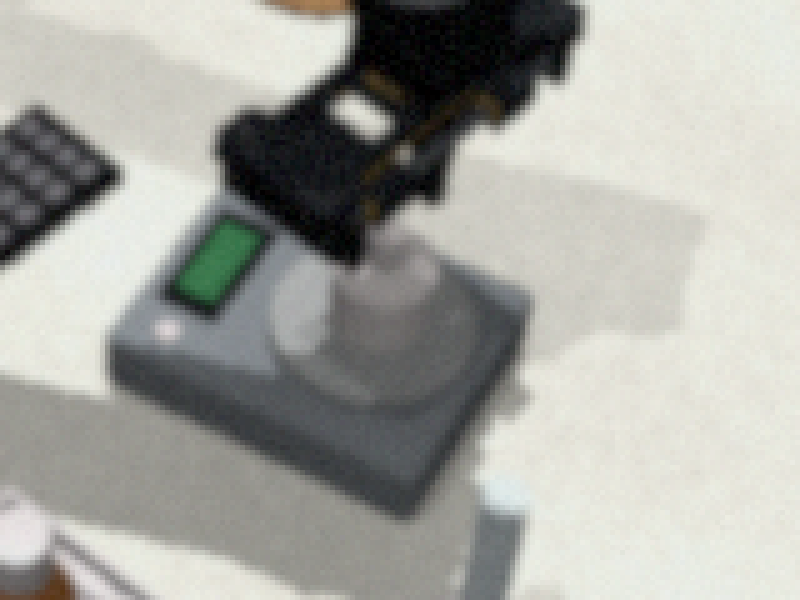

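The knob at about (392,242) agrees with the prediction, so I'll descend and close on it.

Emit:
send_rows(
  motion=[
    {"claw":0.2,"slide":[0,-2,18],"delta_rot":[0,0,0]},
    {"claw":0.2,"slide":[0,-2,30],"delta_rot":[0,0,0]},
    {"claw":0.2,"slide":[0,-2,30],"delta_rot":[0,0,0]},
    {"claw":0.2,"slide":[0,-2,30],"delta_rot":[0,0,0]},
  ],
)

```text
time: 9.15
position: [0.67, 0.1422, 0.1297]
tool_rot: [3.142, 0.0, 0.001]
ft_force: [0.8, -0.4, 1.0]
grip_width: 0.606
grip_force: 0.0
```

```bash
python3 - <<'E'
from h import *
from bench import ctrl
to(ctrl,(669.5,140,122))
E
```

```text
t 9.15 pos [670.0089 142.2478 129.6692] yaw 0.0003061844313412355 tilt [ 0.0004 -0.0001] f [ 0.7607 -0.4186  1.0123] w 52.69620827768014 gf 0.0
slide [-0.5128  2.2473  7.6691] yawrot 0.0003061844313412355
```

Emit:
send_rows(
  motion=[
    {"claw":0.2,"slide":[0,1,7],"delta_rot":[0,0,0]},
    {"claw":0.2,"slide":[0,1,7],"delta_rot":[0,0,0]},
    {"claw":-0.8,"slide":[0,1,7],"delta_rot":[0,0,0]},
    {"claw":-0.8,"slide":[0,1,7],"delta_rot":[0,0,0]},
    {"claw":-0.8,"slide":[0,1,7],"delta_rot":[0,0,0]},
  ],
  grip_force=30,
)

```text
time: 9.65
position: [0.6701, 0.141, 0.1226]
tool_rot: [3.142, -0.0, 0.001]
ft_force: [0.3, 0.0, 0.5]
grip_width: 0.41
grip_force: 0.0
```

Emit:
send_rows(
  motion=[
    {"claw":-0.8,"slide":[0,0,0],"delta_rot":[0,0,0]},
    {"claw":-0.8,"slide":[0,0,0],"delta_rot":[0,0,0]},
    {"claw":-0.8,"slide":[0,0,0],"delta_rot":[0,0,0]},
    {"claw":-0.8,"slide":[0,0,0],"delta_rot":[0,0,0]},
  ],
)

```text
time: 10.05
position: [0.6699, 0.1413, 0.1224]
tool_rot: [-3.141, -0.0, -0.0]
ft_force: [-0.2, -0.1, 0.9]
grip_width: 0.222
grip_force: 29.9
```

```bash
python3 - <<'E'
from h import *
from bench import ctrl
to(ctrl)
E
```

```text
t 10.05 pos [669.9356 141.3313 122.4394] yaw 0.00015537560264505226 tilt [0.0002 0.0004] f [-0.1884 -0.0714  0.9081] w 19.30363883051812 gf 29.9471776631799
```

Emit:
send_rows(
  motion=[
    {"claw":-0.8,"slide":[0,0,-8],"delta_rot":[0,0,0]},
    {"claw":-0.8,"slide":[0,0,-24],"delta_rot":[0,0,0]},
    {"claw":-0.8,"slide":[0,0,-46],"delta_rot":[0,0,0]},
    {"claw":-0.8,"slide":[0,0,-70],"delta_rot":[0,0,0]},
    {"claw":-0.8,"slide":[0,0,-90],"delta_rot":[0,0,0]},
  ],
)

```text
time: 10.55
position: [0.6704, 0.1409, 0.2151]
tool_rot: [-3.142, 0.001, -0.003]
ft_force: [0.5, -0.1, -0.7]
grip_width: 0.212
grip_force: 30.0
```

Emit:
send_rows(
  motion=[
    {"claw":-0.8,"slide":[-5,13,0],"delta_rot":[0,0,0]},
    {"claw":-0.8,"slide":[-14,37,0],"delta_rot":[0,0,0]},
    {"claw":-0.8,"slide":[-25,65,0],"delta_rot":[0,0,0]},
    {"claw":-0.8,"slide":[-37,95,0],"delta_rot":[0,0,0]},
    {"claw":-0.8,"slide":[-48,125,0],"delta_rot":[0,0,0]},
  ],
)

```text
time: 11.05
position: [0.6203, 0.0134, 0.2115]
tool_rot: [3.14, -0.002, -0.002]
ft_force: [-0.4, -0.1, -1.0]
grip_width: 0.218
grip_force: 30.0
```

```bash
python3 - <<'E'
from h import *
from bench import ctrl
to(ctrl,(467.5,-385.5,212))
i=ctrl.get_image("scene");a=i["color"][120:280,220:420];cv2.imwrite("pics/s5.png",cv2.resize(cv2.convertScaleAbs(a,alpha=1.6),(750,600),interpolation=3))
E
```

```text
t 11.05 pos [620.3315  13.4169 211.5183] yaw -0.0009823663591989088 tilt [-0.0016 -0.0011] f [-0.3703 -0.1034 -0.9807] w 19.00220462182952 gf 29.952448459662264
slide [-152.4401  399.0669    0.2109] yawrot -0.0009823663591989088
```

View pics/s5.png

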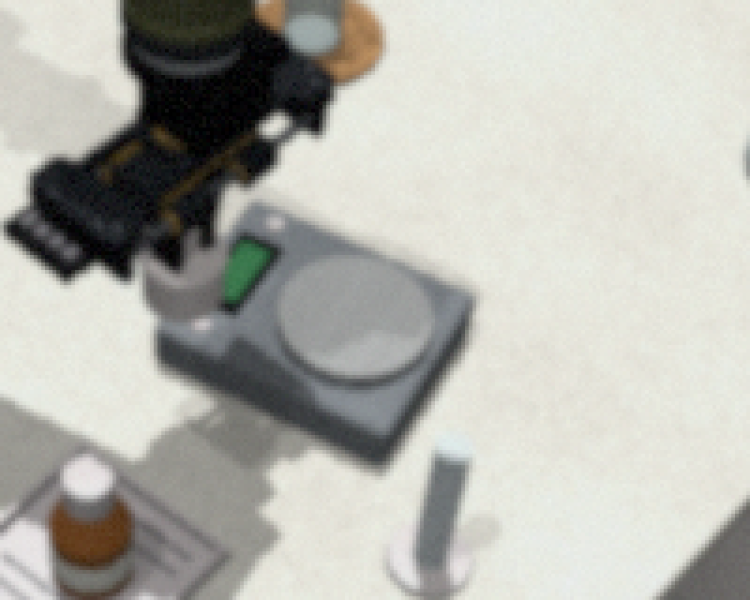

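The jar is held upright and the pan is clear, centred at about (356,316). I'll continue to the stirrer.

Emit:
send_rows(
  motion=[
    {"claw":-0.8,"slide":[-11,28,0],"delta_rot":[0,0,0]},
    {"claw":-0.8,"slide":[-22,56,0],"delta_rot":[0,0,0]},
    {"claw":-0.8,"slide":[-33,84,0],"delta_rot":[0,0,0]},
    {"claw":-0.8,"slide":[-44,112,0],"delta_rot":[0,0,0]},
    {"claw":-0.8,"slide":[-54,140,0],"delta_rot":[0,0,0]},
  ],
)

```text
time: 11.6
position: [0.5661, -0.1262, 0.2118]
tool_rot: [3.141, -0.002, -0.002]
ft_force: [-0.3, -0.1, -0.9]
grip_width: 0.218
grip_force: 30.0
```

Emit:
send_rows(
  motion=[
    {"claw":-0.8,"slide":[-11,28,0],"delta_rot":[0,0,0]},
    {"claw":-0.8,"slide":[-22,56,0],"delta_rot":[0,0,0]},
    {"claw":-0.8,"slide":[-33,84,0],"delta_rot":[0,0,0]},
    {"claw":-0.8,"slide":[-44,112,0],"delta_rot":[0,0,0]},
    {"claw":-0.8,"slide":[-54,140,0],"delta_rot":[0,0,0]},
  ],
)

```text
time: 12.1
position: [0.5119, -0.2658, 0.2118]
tool_rot: [3.141, -0.002, -0.002]
ft_force: [0.2, -0.2, -2.0]
grip_width: 0.219
grip_force: 30.0
```

Emit:
send_rows(
  motion=[
    {"claw":-0.8,"slide":[-11,30,0],"delta_rot":[0,0,0]},
    {"claw":-0.8,"slide":[-22,58,0],"delta_rot":[0,0,0]},
    {"claw":-0.8,"slide":[-33,84,0],"delta_rot":[0,0,0]},
    {"claw":-0.8,"slide":[-40,105,0],"delta_rot":[0,0,0]},
    {"claw":-0.8,"slide":[-44,118,0],"delta_rot":[0,0,0]},
  ],
)

```text
time: 12.6
position: [0.4672, -0.3847, 0.2117]
tool_rot: [3.141, -0.006, -0.003]
ft_force: [-0.2, -0.2, -1.0]
grip_width: 0.22
grip_force: 30.0
```

Emit:
send_rows(
  motion=[
    {"claw":-0.8,"slide":[0,0,20],"delta_rot":[0,0,0]},
    {"claw":-0.8,"slide":[0,0,45],"delta_rot":[0,0,0]},
    {"claw":-0.8,"slide":[0,0,65],"delta_rot":[0,0,0]},
    {"claw":-0.8,"slide":[0,0,75],"delta_rot":[0,0,0]},
    {"claw":-0.8,"slide":[0,0,75],"delta_rot":[0,0,0]},
  ],
)

```text
time: 13.1
position: [0.4688, -0.3811, 0.1356]
tool_rot: [-3.139, -0.0, 0.004]
ft_force: [-0.5, -0.3, -0.9]
grip_width: 0.219
grip_force: 30.0
```

```bash
python3 - <<'E'
from h import *
from bench import ctrl
to(ctrl,(467.5,-385.5,114.5))
i=ctrl.get_image("top")
# pan centre now clear: bright disc in the grey housing, both views
for n in("top","scene"):
    i=ctrl.get_image(n); p=proj(i,(.669,.136,.058)).astype(int); g=cv2.GaussianBlur(cv2.cvtColor(i["color"],cv2.COLOR_BGR2GRAY),(3,3),0)
    w=g[p[1]-40:p[1]+40,p[0]-40:p[0]+40]; c=int(w[35:45,35:45].mean()); k=((w>c-14)&(w<c+14)).astype(np.uint8)
    k=cv2.morphologyEx(k,cv2.MORPH_OPEN,np.ones((3,3))); N,L,st,cc=cv2.connectedComponentsWithStats(k); j=L[40,40]
    ct=max(cv2.findContours((L==j).astype(np.uint8),0,1)[0],key=len); e=cv2.fitEllipse(cv2.convexHull(ct)); q=np.array(e[0])+p-40
    print(n,c,st[j],e,ray(i,q,.058)[:2]*1000)
E
```

```text
t 13.1 pos [ 468.7667 -381.1323  135.63  ] yaw 0.00011638564382943083 tilt [-0.0026  0.0023] f [-0.5454 -0.293  -0.9363] w 19.06358556363962 gf 29.95144931372124
slide [-1.2119  4.4162 21.1231] yawrot 0.00011638564382943083
top 117 [  21   23   37   37 1065] ((39.14093017578125, 41.1922492980957), (36.47978973388672, 36.63031768798828), 33.1024284362793) [666.8095 138.8708]
scene 103 [  21   23   42   34 1063] ((41.6953010559082, 39.54471969604492), (33.074249267578125, 41.15008544921875), 91.18494415283203) [668.6138 140.1377]
```

Emit:
send_rows(
  motion=[
    {"claw":-0.8,"slide":[-1,3,10],"delta_rot":[0,0,0]},
    {"claw":-0.8,"slide":[-1,3,17],"delta_rot":[0,0,0]},
    {"claw":-0.8,"slide":[-1,3,17],"delta_rot":[0,0,0]},
    {"claw":-0.8,"slide":[-1,3,17],"delta_rot":[0,0,0]},
  ],
)

```text
time: 13.65
position: [0.4687, -0.3849, 0.12]
tool_rot: [-3.141, 0.0, 0.001]
ft_force: [0.4, -0.2, -1.6]
grip_width: 0.217
grip_force: 30.0
```

```bash
python3 - <<'E'
from h import *
from bench import ctrl
to(ctrl,(467.5,-385.5,114.5))
E
```

```text
t 13.65 pos [ 468.6718 -384.8976  120.0105] yaw -0.00020982951883701963 tilt [-0.0004  0.0005] f [ 0.4193 -0.232  -1.616 ] w 18.895871626408496 gf 29.951471742624562
slide [-1.1693  0.6052  5.5107] yawrot -0.00020982951883701963
```

Emit:
send_rows(
  motion=[
    {"claw":-0.8,"slide":[-1,0,3],"delta_rot":[0,0,0]},
    {"claw":-0.8,"slide":[-1,0,5],"delta_rot":[0,0,0]},
    {"claw":-0.8,"slide":[-1,0,6],"delta_rot":[0,0,0]},
    {"claw":-0.8,"slide":[-1,0,6],"delta_rot":[0,0,0]},
  ],
)

```text
time: 14.05
position: [0.4679, -0.385, 0.1144]
tool_rot: [3.141, -0.0, 0.0]
ft_force: [0.5, 0.6, -1.0]
grip_width: 0.216
grip_force: 30.0
```

```bash
python3 - <<'E'
from h import *
from bench import ctrl
to(ctrl,(467.5,-385.5,114.5))
E
```

```text
t 14.05 pos [ 467.9392 -385.0255  114.4418] yaw -6.847062370140016e-05 tilt [ 0.0002 -0.0002] f [ 0.4721  0.6025 -1.0342] w 18.82845114478387 gf 29.95143413718324
slide [-0.4391  0.4745 -0.0582] yawrot -6.847062370140016e-05
```

Emit:
send_rows(
  motion=[
    {"claw":-0.8,"slide":[0,0,1],"delta_rot":[0,0,0]},
    {"claw":-0.8,"slide":[0,0,1],"delta_rot":[0,0,0]},
    {"claw":-0.3,"slide":[0,0,1],"delta_rot":[0,0,0]},
    {"claw":0,"slide":[0,0,1],"delta_rot":[0,0,0]},
    {"claw":0.2,"slide":[0,0,1],"delta_rot":[0,0,0]},
  ],
)

```text
time: 14.55
position: [0.4679, -0.3859, 0.1135]
tool_rot: [3.14, -0.001, 0.001]
ft_force: [-0.3, -1.4, 1.1]
grip_width: 0.409
grip_force: 0.9
```

Emit:
send_rows(
  motion=[
    {"claw":0.2,"slide":[0,0,0],"delta_rot":[0,0,0]},
    {"claw":0.2,"slide":[0,0,0],"delta_rot":[0,0,0]},
    {"claw":0.2,"slide":[0,0,-15],"delta_rot":[0,0,0]},
    {"claw":0.2,"slide":[0,0,-50],"delta_rot":[0,0,0]},
    {"claw":0.2,"slide":[0,0,-90],"delta_rot":[0,0,0]},
  ],
)

```text
time: 15.05
position: [0.4669, -0.384, 0.2034]
tool_rot: [-3.139, -0.0, 0.004]
ft_force: [0.7, -1.1, -0.0]
grip_width: 0.592
grip_force: 0.0
```

```bash
python3 - <<'E'
from h import *
from bench import ctrl
to(ctrl,(660,-117,225))
E
```

```text
t 15.05 pos [ 466.9305 -383.9659  203.4386] yaw 0.00023002356605604607 tilt [-0.0026  0.0028] f [ 0.6813 -1.1432 -0.0167] w 51.52304497840793 gf 0.0
slide [ 193.0746 -266.9822  -21.3129] yawrot 0.00023002356605604607
```

Emit:
send_rows(
  motion=[
    {"claw":0.6,"slide":[24,-33,0],"delta_rot":[0,0,0]},
    {"claw":0.6,"slide":[48,-66,0],"delta_rot":[0,0,0]},
    {"claw":0.6,"slide":[72,-100,0],"delta_rot":[0,0,0]},
    {"claw":0.6,"slide":[96,-133,0],"delta_rot":[0,0,0]},
    {"claw":0.6,"slide":[120,-166,0],"delta_rot":[0,0,0]},
  ],
)

```text
time: 15.55
position: [0.5885, -0.2174, 0.2042]
tool_rot: [3.142, -0.0, 0.0]
ft_force: [-0.0, 0.4, 0.1]
grip_width: 0.792
grip_force: 0.0
```

Emit:
send_rows(
  motion=[
    {"claw":0.6,"slide":[24,-34,0],"delta_rot":[0,0,0]},
    {"claw":0.6,"slide":[50,-68,0],"delta_rot":[0,0,0]},
    {"claw":0.6,"slide":[73,-101,10],"delta_rot":[0,0,0]},
    {"claw":0.6,"slide":[73,-101,30],"delta_rot":[0,0,0]},
    {"claw":0.6,"slide":[73,-101,50],"delta_rot":[0,0,0]},
  ],
)

```text
time: 16.05
position: [0.6618, -0.1151, 0.1537]
tool_rot: [-3.141, -0.006, -0.001]
ft_force: [0.5, -0.9, 0.5]
grip_width: 0.802
grip_force: 0.0
```

```bash
python3 - <<'E'
from h import *
from bench import ctrl
to(ctrl,(660,-117,109))
i=ctrl.get_image("scene");a=i["color"][200:320,160:320];cv2.imwrite("pics/s6.png",cv2.resize(cv2.convertScaleAbs(a,alpha=1.6),(800,600),interpolation=3))
C=lambda p:(p-np.array([160,200])+.5)*5-.5
print(C(proj(i,(.66,-.117,.116))),C(proj(i,(.66,-.117,.004))))
# jar on the stirrer: compare in top view
t=ctrl.get_image("top");a=t["color"][225:315,360:450];cv2.imwrite("pics/t1.png",cv2.resize(cv2.convertScaleAbs(a,alpha=1.6),(540,540),interpolation=3))
C=lambda p:(p-np.array([360,225])+.5)*6-.5
print(C(proj(t,(.468,-.385,.091))),C(proj(t,(.464,-.3845,.05))))
E
```

```text
t 16.05 pos [ 661.798  -115.126   153.6834] yaw 0.003853979854981894 tilt [0.0009 0.001 ] f [ 0.4715 -0.8858  0.5456] w 69.73884869257253 gf 0.0
slide [-1.8467  1.9103 44.6799] yawrot 0.003853979854981894
[415.4783 229.2187] [422.8639 352.8053]
[262.4551 200.4056] [241.2629 203.6281]
```

View pics/s6.png

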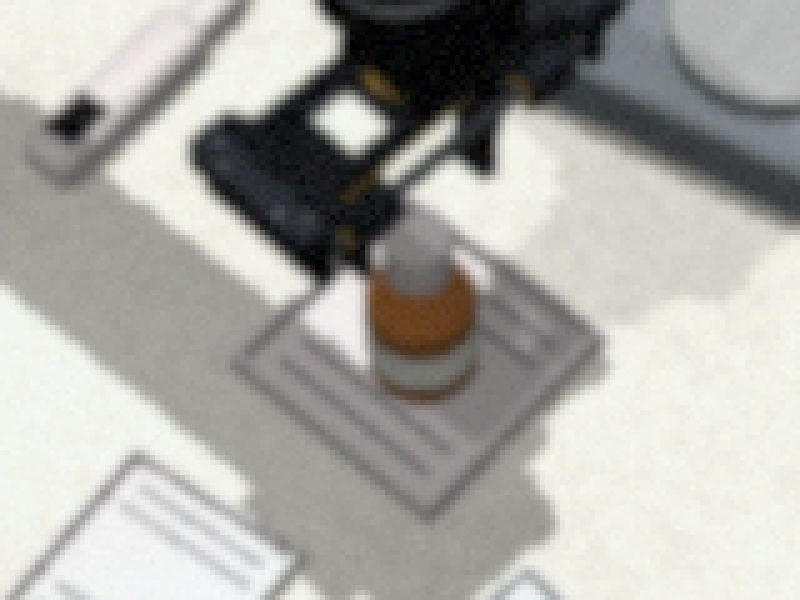

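View pics/t1.png

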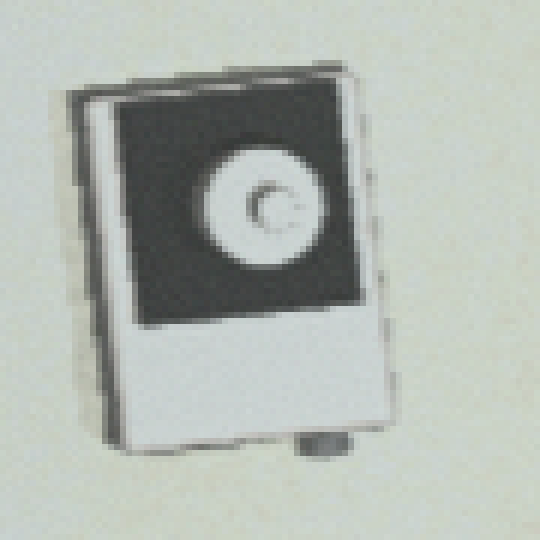

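The jar on the stirrer is within about 3 mm of the plate centre: rim at (267,207), plate at (239,204), which is expected parallax. The bottle cap at (418,235) is between the fingers, so I'll descend.

Emit:
send_rows(
  motion=[
    {"claw":0.6,"slide":[0,2,20],"delta_rot":[0,0,0]},
    {"claw":0.6,"slide":[0,2,38],"delta_rot":[0,0,0]},
    {"claw":0.6,"slide":[0,2,38],"delta_rot":[0,0,0]},
    {"claw":0.6,"slide":[0,2,38],"delta_rot":[0,0,0]},
  ],
)

```text
time: 16.55
position: [0.6611, -0.1203, 0.1166]
tool_rot: [3.142, -0.001, 0.001]
ft_force: [0.2, 0.1, -0.2]
grip_width: 0.799
grip_force: 0.0
```

```bash
python3 - <<'E'
from h import *
from bench import ctrl
to(ctrl,(661,-117,109))
E
```

```text
t 16.55 pos [ 661.1394 -120.337   116.5802] yaw -0.0007170882524607044 tilt [ 0.0007 -0.0001] f [ 0.172   0.0617 -0.2141] w 69.48428683559449 gf 0.0
slide [-0.1467 -3.3375  7.5799] yawrot -0.0007170882524607044
```

Emit:
send_rows(
  motion=[
    {"claw":0.6,"slide":[0,-2,8],"delta_rot":[0,0,0]},
    {"claw":0.6,"slide":[0,-2,8],"delta_rot":[0,0,0]},
    {"claw":-0.6,"slide":[0,-2,8],"delta_rot":[0,0,0]},
    {"claw":-0.6,"slide":[0,-2,8],"delta_rot":[0,0,0]},
    {"claw":-0.6,"slide":[0,-2,8],"delta_rot":[0,0,0]},
  ],
  grip_force=35,
)

```text
time: 17.05
position: [0.6611, -0.1181, 0.1077]
tool_rot: [3.141, -0.0, 0.001]
ft_force: [0.4, 0.1, -0.4]
grip_width: 0.611
grip_force: 0.0
```

Emit:
send_rows(
  motion=[
    {"claw":-0.6,"slide":[0,0,0],"delta_rot":[0,0,0]},
    {"claw":-0.6,"slide":[0,0,0],"delta_rot":[0,0,0]},
    {"claw":-0.6,"slide":[0,0,0],"delta_rot":[0,0,0]},
    {"claw":-0.6,"slide":[0,0,0],"delta_rot":[0,0,0]},
  ],
)

```text
time: 17.45
position: [0.6609, -0.1178, 0.1074]
tool_rot: [-3.141, -0.0, -0.0]
ft_force: [-0.5, 0.9, 0.2]
grip_width: 0.384
grip_force: 35.0
```

```bash
python3 - <<'E'
from h import *
from bench import ctrl
to(ctrl,(668,139,200))
E
```

```text
t 17.45 pos [ 660.9309 -117.7996  107.4002] yaw 7.974601225345676e-05 tilt [0.0001 0.0002] f [-0.5412  0.8867  0.1965] w 33.3876646243197 gf 34.96553430799395
slide [   7.0998 -256.8132  -92.5599] yawrot 7.974601225345676e-05
```

Emit:
send_rows(
  motion=[
    {"claw":-0.6,"slide":[0,0,-8],"delta_rot":[0,0,0]},
    {"claw":-0.6,"slide":[0,0,-26],"delta_rot":[0,0,0]},
    {"claw":-0.6,"slide":[0,0,-52],"delta_rot":[0,0,0]},
    {"claw":-0.6,"slide":[0,0,-80],"delta_rot":[0,0,0]},
    {"claw":-0.6,"slide":[0,0,-100],"delta_rot":[0,0,0]},
  ],
)

```text
time: 17.95
position: [0.6612, -0.1182, 0.2094]
tool_rot: [3.141, -0.0, 0.002]
ft_force: [-0.4, -0.2, -2.6]
grip_width: 0.383
grip_force: 35.0
```

Emit:
send_rows(
  motion=[
    {"claw":-0.6,"slide":[0,-12,0],"delta_rot":[0,0,0]},
    {"claw":-0.6,"slide":[2,-35,0],"delta_rot":[0,0,0]},
    {"claw":-0.6,"slide":[3,-62,0],"delta_rot":[0,0,0]},
    {"claw":-0.6,"slide":[4,-92,0],"delta_rot":[0,0,0]},
    {"claw":-0.6,"slide":[4,-122,0],"delta_rot":[0,0,0]},
  ],
)

```text
time: 18.45
position: [0.6638, 0.0059, 0.2055]
tool_rot: [-3.141, -0.0, 0.004]
ft_force: [-0.3, -0.5, -2.8]
grip_width: 0.384
grip_force: 35.0
```

Emit:
send_rows(
  motion=[
    {"claw":-0.6,"slide":[0,-30,0],"delta_rot":[0,0,0]},
    {"claw":-0.6,"slide":[2,-60,0],"delta_rot":[0,0,0]},
    {"claw":-0.6,"slide":[3,-90,0],"delta_rot":[0,0,0]},
    {"claw":-0.6,"slide":[4,-117,0],"delta_rot":[0,0,0]},
    {"claw":-0.6,"slide":[4,-135,0],"delta_rot":[0,0,0]},
  ],
)

```text
time: 18.95
position: [0.6673, 0.1428, 0.2057]
tool_rot: [-3.14, -0.005, 0.004]
ft_force: [0.1, 0.8, -2.2]
grip_width: 0.383
grip_force: 35.0
```

Emit:
send_rows(
  motion=[
    {"claw":-0.6,"slide":[0,0,10],"delta_rot":[0,0,0]},
    {"claw":-0.6,"slide":[0,0,24],"delta_rot":[0,0,0]},
    {"claw":-0.6,"slide":[0,0,32],"delta_rot":[0,0,0]},
    {"claw":-0.6,"slide":[0,0,32],"delta_rot":[0,0,0]},
  ],
)

```text
time: 19.35
position: [0.668, 0.1358, 0.1723]
tool_rot: [3.139, -0.005, -0.007]
ft_force: [0.2, -0.6, -1.2]
grip_width: 0.379
grip_force: 35.0
```

```bash
python3 - <<'E'
from h import *
from bench import ctrl
to(ctrl,(669,139.5,161.5))
# clear tray
for n in("top","scene"):
    i=ctrl.get_image(n);p=proj(i,(.661,-.12,.01)).astype(int);w=cv2.convertScaleAbs(i["color"][p[1]-45:p[1]+45,p[0]-60:p[0]+60],alpha=1.6)
    cv2.imwrite(f"pics/tray_{n}.png",w);print(p)
E
python3 -c "
import cv2,numpy as np
a=[cv2.resize(cv2.imread(f'pics/tray_{n}.png'),(800,600),interpolation=3)[:,100:700] for n in('top','scene')]
cv2.imwrite('pics/tray.png',cv2.resize(np.vstack(a),None,fx=.5,fy=.5))" 
```

```text
t 19.35 pos [667.9851 135.819  172.2831] yaw -0.003263260653782891 tilt [-0.0044 -0.0023] f [ 0.2235 -0.6447 -1.1705] w 32.98409419126763 gf 34.98089175671339
slide [ 1.0504 -3.709  10.77  ] yawrot -0.003263260653782891
[309 193]
[243 269]
```

View pics/tray.png

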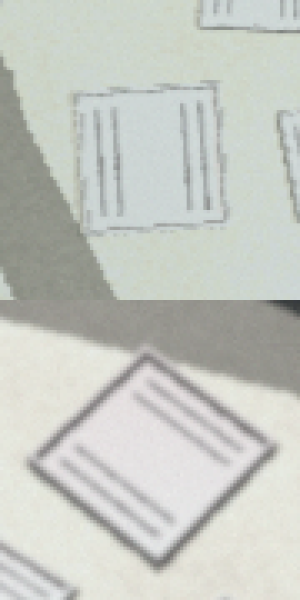

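The tray is clear now: its centre is at top pixel (309.2,195.2) and scene pixel (243.5,270.8). Next I'll lower the bottle.

Emit:
send_rows(
  motion=[
    {"claw":-0.6,"slide":[0,-1,4],"delta_rot":[0,0,0]},
    {"claw":-0.6,"slide":[0,-1,6],"delta_rot":[0,0,0]},
    {"claw":-0.6,"slide":[0,-1,6],"delta_rot":[0,0,0]},
    {"claw":-0.6,"slide":[0,-1,6],"delta_rot":[0,0,0]},
  ],
)

```text
time: 19.85
position: [0.669, 0.1399, 0.1694]
tool_rot: [3.142, -0.0, 0.0]
ft_force: [-0.6, 0.2, -2.1]
grip_width: 0.383
grip_force: 35.0
```

```bash
python3 - <<'E'
from h import *
from bench import ctrl
to(ctrl,(669,139.5,161.5))
for n,q in(("top",(309.2,195.2)),("scene",(243.5,270.75))): print(ray(ctrl.get_image(n),q,.014)[:2]*1000)
E
```

```text
t 19.85 pos [668.9538 139.9422 169.449 ] yaw -0.0001526012081324294 tilt [ 0.0002 -0.0001] f [-0.5807  0.2175 -2.062 ] w 33.3388384668981 gf 34.98097765725106
slide [0.0449 0.4415 7.9491] yawrot -0.0001526012081324294
[ 656.4192 -117.839 ]
[ 664.5758 -123.3622]
```

Emit:
send_rows(
  motion=[
    {"claw":-0.6,"slide":[0,0,4],"delta_rot":[0,0,0]},
    {"claw":-0.6,"slide":[0,0,7],"delta_rot":[0,0,0]},
    {"claw":-0.6,"slide":[0,0,8],"delta_rot":[0,0,0]},
    {"claw":-0.6,"slide":[0,0,8],"delta_rot":[0,0,0]},
  ],
)

```text
time: 20.35
position: [0.6689, 0.14, 0.1614]
tool_rot: [3.142, -0.0, 0.0]
ft_force: [-1.4, 0.5, -1.1]
grip_width: 0.378
grip_force: 35.0
```

```bash
python3 - <<'E'
from h import *
from bench import ctrl
to(ctrl,(669,139.5,161.5))
E
```

```text
t 20.35 pos [668.9447 139.9592 161.374 ] yaw -0.00014034710607568337 tilt [ 0.0001 -0.0001] f [-1.3823  0.5383 -1.0588] w 32.8714895797552 gf 34.9649975867942
slide [ 0.0554  0.4592 -0.126 ] yawrot -0.00014034710607568337
```

Emit:
send_rows(
  motion=[
    {"claw":-0.6,"slide":[0,0,1],"delta_rot":[0,0,0]},
    {"claw":-0.6,"slide":[0,0,1],"delta_rot":[0,0,0]},
    {"claw":0,"slide":[0,0,1],"delta_rot":[0,0,0]},
    {"claw":0.3,"slide":[0,0,1],"delta_rot":[0,0,0]},
    {"claw":0.6,"slide":[0,0,1],"delta_rot":[0,0,0]},
  ],
)

```text
time: 20.85
position: [0.6688, 0.1398, 0.1599]
tool_rot: [3.141, -0.0, -0.001]
ft_force: [-0.3, 0.1, -0.7]
grip_width: 0.571
grip_force: 0.0
```

Emit:
send_rows(
  motion=[
    {"claw":0.6,"slide":[0,0,0],"delta_rot":[0,0,0]},
    {"claw":0.6,"slide":[0,0,0],"delta_rot":[0,0,0]},
    {"claw":0.6,"slide":[0,0,-15],"delta_rot":[0,0,0]},
    {"claw":0.6,"slide":[0,0,-45],"delta_rot":[0,0,0]},
    {"claw":0.6,"slide":[0,0,-70],"delta_rot":[0,0,0]},
  ],
)

```text
time: 21.35
position: [0.6691, 0.1401, 0.2326]
tool_rot: [-3.141, 0.0, -0.002]
ft_force: [1.3, -0.2, -0.4]
grip_width: 0.797
grip_force: 0.0
```

```bash
python3 - <<'E'
from h import *
from bench import ctrl
to(ctrl,(420,380,160))
E
```

```text
t 21.35 pos [669.1192 140.0763 232.567 ] yaw -0.00010590897464662685 tilt [0.001  0.0003] f [ 1.3468 -0.2178 -0.4313] w 69.34676601930873 gf 0.0
slide [-249.2153 -239.8733   72.4032] yawrot -0.00010590897464662685
```

Emit:
send_rows(
  motion=[
    {"claw":1,"slide":[-32,-31,0],"delta_rot":[0,0,0]},
    {"claw":1,"slide":[-64,-62,0],"delta_rot":[0,0,0]},
    {"claw":1,"slide":[-96,-93,10],"delta_rot":[0,0,0]},
    {"claw":1,"slide":[-128,-124,20],"delta_rot":[0,0,0]},
    {"claw":1,"slide":[-160,-155,30],"delta_rot":[0,0,0]},
  ],
)

```text
time: 21.85
position: [0.5079, 0.2963, 0.2015]
tool_rot: [-3.141, 0.0, -0.003]
ft_force: [-0.2, 0.1, 0.8]
grip_width: 0.993
grip_force: 0.0
```

Emit:
send_rows(
  motion=[
    {"claw":1,"slide":[-32,-31,10],"delta_rot":[0,0,0]},
    {"claw":1,"slide":[-64,-62,20],"delta_rot":[0,0,0]},
    {"claw":1,"slide":[-89,-85,30],"delta_rot":[0,0,0]},
    {"claw":1,"slide":[-89,-85,60],"delta_rot":[0,0,0]},
    {"claw":1,"slide":[-89,-85,80],"delta_rot":[0,0,0]},
  ],
)

```text
time: 22.35
position: [0.4188, 0.3814, 0.1205]
tool_rot: [-3.141, -0.005, -0.002]
ft_force: [0.2, 0.1, -0.9]
grip_width: 0.997
grip_force: 0.0
```

Emit:
send_rows(
  motion=[
    {"claw":1,"slide":[0,0,0],"delta_rot":[0,0,0]},
    {"claw":1,"slide":[0,0,0],"delta_rot":[0,0,0]},
  ],
)

```text
time: 22.55
position: [0.4204, 0.3803, 0.1214]
tool_rot: [-3.141, 0.001, -0.001]
ft_force: [0.2, 0.8, 1.1]
grip_width: 1.001
grip_force: 0.0
```

```bash
python3 - <<'E'
from h import *
from bench import ctrl
to(ctrl,(420,380,58))
i=ctrl.get_image("scene");a=i["color"][70:270,200:400];cv2.imwrite("pics/s7.png",cv2.resize(cv2.convertScaleAbs(a,alpha=1.6),(600,600),interpolation=3))
E
```

```text
t 22.55 pos [420.3843 380.3168 121.3553] yaw -0.000412160800256352 tilt [0.0006 0.0006] f [0.1876 0.8066 1.0559] w 87.07855672848007 gf 0.0
slide [-0.4213  0.352  63.3549] yawrot -0.000412160800256352
```

View pics/s7.png

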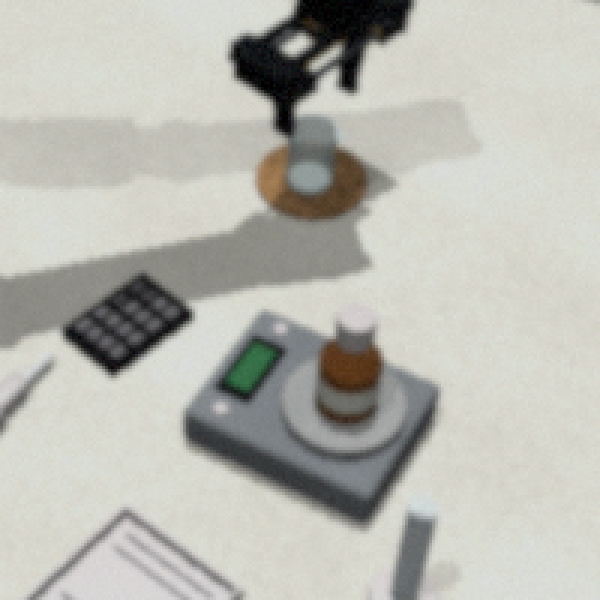

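The bottle (base near (348,402)) is centred on the pan and the beaker (312,178) stands centred on the mat. I'll pick up the beaker.

Emit:
send_rows(
  motion=[
    {"claw":1,"slide":[0,0,25],"delta_rot":[0,0,0]},
    {"claw":1,"slide":[0,0,50],"delta_rot":[0,0,0]},
    {"claw":1,"slide":[0,0,62],"delta_rot":[0,0,0]},
    {"claw":1,"slide":[0,0,62],"delta_rot":[0,0,0]},
    {"claw":1,"slide":[0,0,62],"delta_rot":[0,0,0]},
  ],
)

```text
time: 23.1
position: [0.4207, 0.3806, 0.0595]
tool_rot: [-3.14, 0.001, -0.002]
ft_force: [-0.6, 0.7, -0.8]
grip_width: 1.002
grip_force: 0.0
```

Emit:
send_rows(
  motion=[
    {"claw":-0.2,"slide":[0,0,0],"delta_rot":[0,0,0]},
    {"claw":-0.2,"slide":[0,0,0],"delta_rot":[0,0,0]},
    {"claw":-0.2,"slide":[0,0,0],"delta_rot":[0,0,0]},
    {"claw":-0.2,"slide":[0,0,0],"delta_rot":[0,0,0]},
    {"claw":-0.2,"slide":[0,0,0],"delta_rot":[0,0,0]},
  ],
  grip_force=20,
)

```text
time: 23.6
position: [0.42, 0.38, 0.0584]
tool_rot: [-3.142, 0.0, -0.0]
ft_force: [0.6, -0.7, 0.7]
grip_width: 0.631
grip_force: 0.0
```

Emit:
send_rows(
  motion=[
    {"claw":-0.2,"slide":[0,0,0],"delta_rot":[0,0,0]},
    {"claw":-0.2,"slide":[0,0,0],"delta_rot":[0,0,0]},
    {"claw":-0.2,"slide":[0,0,0],"delta_rot":[0,0,0]},
  ],
)

```text
time: 23.9
position: [0.42, 0.38, 0.0584]
tool_rot: [3.142, -0.0, 0.0]
ft_force: [-0.8, -0.4, 1.4]
grip_width: 0.585
grip_force: 20.0
```

```bash
python3 - <<'E'
from h import *
from bench import ctrl
to(ctrl,(660.5,-120,180))
E
```

```text
t 23.9 pos [420.026  379.9639  58.3636] yaw -0.0003064161877121041 tilt [ 0.     -0.0001] f [-0.777  -0.3754  1.3975] w 50.87975740582673 gf 19.999964457615533
slide [ 240.632   499.9004 -121.5851] yawrot -0.0003064161877121041
```

Emit:
send_rows(
  motion=[
    {"claw":-0.2,"slide":[0,0,-8],"delta_rot":[0,0,0]},
    {"claw":-0.2,"slide":[0,0,-28],"delta_rot":[0,0,0]},
    {"claw":-0.2,"slide":[0,0,-58],"delta_rot":[0,0,0]},
    {"claw":-0.2,"slide":[0,0,-90],"delta_rot":[0,0,0]},
    {"claw":-0.2,"slide":[0,0,-120],"delta_rot":[0,0,0]},
  ],
)

```text
time: 24.4
position: [0.4197, 0.3801, 0.18]
tool_rot: [-3.141, -0.0, -0.0]
ft_force: [0.1, 0.5, -0.3]
grip_width: 0.583
grip_force: 20.0
```

Emit:
send_rows(
  motion=[
    {"claw":-0.2,"slide":[4,15,0],"delta_rot":[0,0,0]},
    {"claw":-0.2,"slide":[9,40,0],"delta_rot":[0,0,0]},
    {"claw":-0.2,"slide":[14,70,0],"delta_rot":[0,0,0]},
    {"claw":-0.2,"slide":[20,100,0],"delta_rot":[0,0,0]},
    {"claw":-0.2,"slide":[26,130,0],"delta_rot":[0,0,0]},
  ],
)

```text
time: 24.9
position: [0.4458, 0.249, 0.1787]
tool_rot: [3.142, 0.001, 0.001]
ft_force: [0.5, -0.7, -0.4]
grip_width: 0.58
grip_force: 20.0
```

Emit:
send_rows(
  motion=[
    {"claw":-0.2,"slide":[6,30,0],"delta_rot":[0,0,0]},
    {"claw":-0.2,"slide":[12,60,0],"delta_rot":[0,0,0]},
    {"claw":-0.2,"slide":[18,90,0],"delta_rot":[0,0,0]},
    {"claw":-0.2,"slide":[26,120,0],"delta_rot":[0,0,0]},
    {"claw":-0.2,"slide":[34,150,0],"delta_rot":[0,0,0]},
  ],
)

```text
time: 25.4
position: [0.48, 0.0989, 0.1788]
tool_rot: [3.141, 0.001, 0.001]
ft_force: [0.3, -0.5, -0.7]
grip_width: 0.582
grip_force: 20.0
```

Emit:
send_rows(
  motion=[
    {"claw":-0.2,"slide":[12,28,0],"delta_rot":[0,0,0]},
    {"claw":-0.2,"slide":[26,54,0],"delta_rot":[0,0,0]},
    {"claw":-0.2,"slide":[42,80,0],"delta_rot":[0,0,0]},
    {"claw":-0.2,"slide":[60,104,0],"delta_rot":[0,0,0]},
    {"claw":-0.2,"slide":[80,128,0],"delta_rot":[0,0,0]},
  ],
)

```text
time: 25.9
position: [0.5603, -0.029, 0.1788]
tool_rot: [3.141, -0.0, 0.0]
ft_force: [0.9, 0.0, -1.4]
grip_width: 0.582
grip_force: 20.0
```

Emit:
send_rows(
  motion=[
    {"claw":-0.2,"slide":[22,22,0],"delta_rot":[0,0,0]},
    {"claw":-0.2,"slide":[44,44,0],"delta_rot":[0,0,0]},
    {"claw":-0.2,"slide":[66,63,0],"delta_rot":[0,0,0]},
    {"claw":-0.2,"slide":[86,80,0],"delta_rot":[0,0,0]},
    {"claw":-0.2,"slide":[100,90,0],"delta_rot":[0,0,0]},
  ],
)

```text
time: 26.4
position: [0.6607, -0.1202, 0.1782]
tool_rot: [3.141, -0.003, -0.0]
ft_force: [0.6, -0.0, -1.0]
grip_width: 0.582
grip_force: 20.0
```

```bash
python3 - <<'E'
from h import *
from bench import ctrl
to(ctrl,(660.5,-120,56.5))
E
```

```text
t 26.4 pos [ 660.7356 -120.181   178.1971] yaw -0.0019826404823758397 tilt [-0.     -0.0005] f [ 0.569  -0.0356 -0.9979] w 50.6597042296034 gf 19.99993900485606
slide [ -0.2303  -0.2356 121.697 ] yawrot -0.0019826404823758397
```

Emit:
send_rows(
  motion=[
    {"claw":-0.2,"slide":[0,0,20],"delta_rot":[0,0,0]},
    {"claw":-0.2,"slide":[0,0,50],"delta_rot":[0,0,0]},
    {"claw":-0.2,"slide":[0,0,80],"delta_rot":[0,0,0]},
    {"claw":-0.2,"slide":[0,0,105],"delta_rot":[0,0,0]},
    {"claw":-0.2,"slide":[0,0,112],"delta_rot":[0,0,0]},
  ],
)

```text
time: 26.9
position: [0.6575, -0.1178, 0.063]
tool_rot: [-3.14, -0.0, 0.009]
ft_force: [-0.6, 0.1, -1.4]
grip_width: 0.58
grip_force: 20.0
```

Emit:
send_rows(
  motion=[
    {"claw":-0.2,"slide":[0,0,0],"delta_rot":[0,0,0]},
    {"claw":-0.2,"slide":[0,0,0],"delta_rot":[0,0,0]},
    {"claw":-0.2,"slide":[0,0,0],"delta_rot":[0,0,0]},
  ],
)

```text
time: 27.2
position: [0.6612, -0.1182, 0.0684]
tool_rot: [3.141, -0.0, 0.005]
ft_force: [-0.4, 0.2, -0.4]
grip_width: 0.582
grip_force: 20.0
```

```bash
python3 - <<'E'
from h import *
from bench import ctrl
to(ctrl,(660.5,-120,56.5))
E
```

```text
t 27.2 pos [ 661.2236 -118.1622   68.4157] yaw -0.00016784094799884668 tilt [ 0.0032 -0.0006] f [-0.413   0.1879 -0.4465] w 50.60520965474596 gf 19.999898694259173
slide [-0.7616  1.8307 11.9144] yawrot -0.00016784094799884668
```

Emit:
send_rows(
  motion=[
    {"claw":-0.2,"slide":[0,0,5],"delta_rot":[0,0,0]},
    {"claw":-0.2,"slide":[0,0,10],"delta_rot":[0,0,0]},
    {"claw":-0.2,"slide":[0,0,10],"delta_rot":[0,0,0]},
    {"claw":-0.2,"slide":[0,0,10],"delta_rot":[0,0,0]},
  ],
)

```text
time: 27.6
position: [0.6599, -0.1181, 0.0563]
tool_rot: [3.141, -0.0, 0.0]
ft_force: [-0.2, 0.0, 0.4]
grip_width: 0.585
grip_force: 20.0
```

```bash
python3 - <<'E'
from h import *
from bench import ctrl
to(ctrl,(660.5,-120,56.5))
E
```

```text
t 27.6 pos [ 659.8903 -118.1138   56.3069] yaw -0.0001892012718094626 tilt [ 0.     -0.0001] f [-0.1993  0.0157  0.3852] w 50.85481668313243 gf 19.999938238643153
slide [ 0.6101  1.8861 -0.1928] yawrot -0.0001892012718094626
```

Emit:
send_rows(
  motion=[
    {"claw":0.2,"slide":[0,0,0],"delta_rot":[0,0,0]},
    {"claw":0.6,"slide":[0,0,0],"delta_rot":[0,0,0]},
    {"claw":1,"slide":[0,0,0],"delta_rot":[0,0,0]},
    {"claw":1,"slide":[0,0,0],"delta_rot":[0,0,0]},
    {"claw":1,"slide":[0,0,0],"delta_rot":[0,0,0]},
  ],
)

```text
time: 28.1
position: [0.6599, -0.118, 0.0563]
tool_rot: [3.142, -0.0, -0.0]
ft_force: [-0.4, 0.1, -0.1]
grip_width: 0.877
grip_force: 0.0
```

Emit:
send_rows(
  motion=[
    {"claw":1,"slide":[0,0,-15],"delta_rot":[0,0,0]},
    {"claw":1,"slide":[0,0,-45],"delta_rot":[0,0,0]},
    {"claw":1,"slide":[0,0,-85],"delta_rot":[0,0,0]},
    {"claw":1,"slide":[0,0,-125],"delta_rot":[0,0,0]},
    {"claw":1,"slide":[0,0,-165],"delta_rot":[0,0,0]},
  ],
)

```text
time: 28.6
position: [0.6598, -0.1179, 0.2244]
tool_rot: [3.141, 0.0, 0.002]
ft_force: [1.1, 0.5, -0.7]
grip_width: 0.997
grip_force: 0.0
```

Emit:
send_rows(
  motion=[
    {"claw":1,"slide":[-40,0,0],"delta_rot":[0,0,0]},
    {"claw":1,"slide":[-80,0,0],"delta_rot":[0,0,0]},
    {"claw":1,"slide":[-120,0,0],"delta_rot":[0,0,0]},
    {"claw":1,"slide":[-150,0,0],"delta_rot":[0,0,0]},
    {"claw":1,"slide":[-150,0,0],"delta_rot":[0,0,0]},
  ],
)

```text
time: 29.1
position: [0.5068, -0.1186, 0.2227]
tool_rot: [3.139, -0.003, -0.001]
ft_force: [0.3, -0.4, 0.2]
grip_width: 1.002
grip_force: 0.0
```

```bash
python3 - <<'E'
from h import *
from bench import ctrl
to(ctrl)
t=ctrl.get_image("top")["color"][150:310,190:430];s=ctrl.get_image("scene")["color"][150:310,60:360]
g=lambda a:cv2.convertScaleAbs(a,alpha=1.6)
cv2.imwrite("pics/fin.png",np.vstack([cv2.resize(g(s),(560,298),interpolation=3),cv2.resize(g(t),(560,300),interpolation=3)]))
E
```

```text
t 29.1 pos [ 506.7875 -118.5825  222.6925] yaw -0.0018103431511926771 tilt [-0.0006 -0.0026] f [ 0.3096 -0.3981  0.1812] w 87.1621514437113 gf 0.0
```

View pics/fin.png

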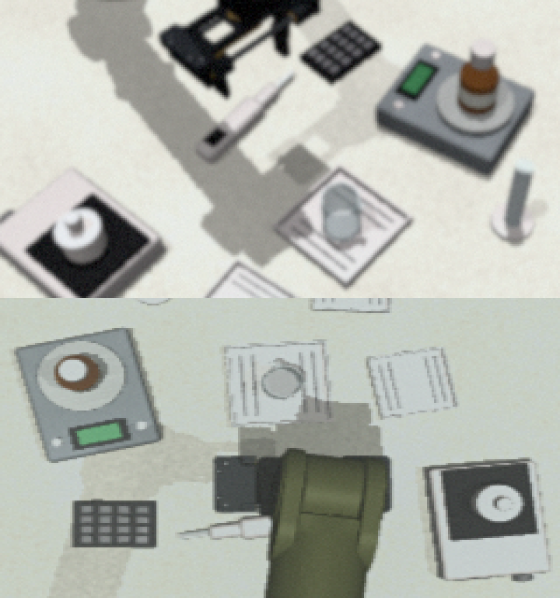

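All three vessels stand upright and centred: beaker base (341,224) against tray centre (343,226), jar on the plate, bottle on the pan. The pipette and keypad are untouched, so I'll hand in.

```bash
python3 -c "
from bench import ctrl
print(ctrl.close_job())"
```

```text
the job is handed in; nothing more can be done
None
```

The job is handed in after about 29 s on the robot's clock: beaker on the drip tray, jar on the stirrer, bottle on the balance pan, all upright and, by the last pictures, within a few mm of centre, with the beaker having been parked on the cork mat and the pipette and keypad left alone.

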